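# Latch a slide tray into its dock under the drop catch

## Robot

A 6-joint arm with a two-finger parallel gripper is mounted at the origin on a cart in front of the work surface, level with it; the furniture and walls round the work are solid. World frame = base frame: x ahead of the robot, y to its left, z up, the work surface at z = 0. Lengths are in mm, angles in rad, forces in N, time in s.
With the tool pointing down it reaches from about 350 to 975 mm from the base axis. Payload 4.9 kg.
Tool frame: the origin (TCP) lies at the very end of the fingers, on their centre line; the grasp point (between the pads) lies 19 mm behind it (bot.grip_point_offset is the distance from the TCP to the grasp point, in mm); z points along the fingers, y is the line along which they close (so a half turn about z gives the same grasp; the last joint's range is limited). The gripper opens to 85 mm and grips with 20 to 120 N. Pads are 22 mm wide; open, the fingers measure 114 mm over their backs; the gripper's body (76 mm by 85 mm) begins 54 mm behind the grasp point. The pads swing forward as they close: fully open they stand 13 mm farther back than shut.
Start: joints at [-1.432, 0.053, 1.613, -0, 1.476, -0.119], TCP at [159.342, -604.327, 197.704] pointing down, gripper open.
Joint ranges: [-3.01, 3.01], [-1.01, 2.22], [0.06, 2.58], [-1.02, 4.17], [0.09, 2.62], [-3.14, 3.14]. Speed limits (rad/s): [2.57, 2.57, 3.14, 3.14, 3.14, 3.14].

## Interface

Orientations are given as a rotation vector (axis times angle).
In Python, from rig import bot, eyes gives the robot as it stands.
- The arm moves only by the shell command python3 -m crank 'ROWS' [OPENING] [FORCE]. ROWS is JSON, a list of rows, each a list of 6 numbers: the shift along the tool's x, y, z in mm, then the turn, a rotation vector about the tool's x, y, z in rad. A call has 1 to 5 rows; each row is the pose to reach, as a shift and turn from the pose commanded when the call began, along the tool's axes at that moment; what a row does not reach only later rows make up. A row lasts 1/10 s, in which the tool goes at most 50 mm and 8.59 degrees, less where a joint would pass 70% of its speed; a pose out of reach is approached as far as the arm can. A call with a gripper value outside its range is refused whole. OPENING is the opening, from 0 (shut) to 1 (fully open), set as the call begins (- or left out, the last holds). The fingers move at their own pace and stop on an object; FORCE is the grip in N (left out, the last holds). Time passes only in rows, so rows that repeat a pose let the fingers close. It gives the time, the measured TCP pose, the force, the opening and the grip force at its end, in the units of the state.
- bot.read_state(): the state, without advancing time (a new reading comes with each control period).
- eyes.get_image(name): name is "side" or "top" or "wrist"; returns the picture (384x512x3 uint8, blue, green, red); there is no depth.
- eyes.calibration(name): a dict with "fx", "fy", "cx", "cy" (pixels), "k1" (the pictures are not rectified: a ray, as slopes to the right and down, at radius r is drawn at 1 + k1 r^2 times it, then the intrinsics apply), "extrinsics" (4x4, takes a point from camera to world coordinates). Camera axes: x right, y down, z forward; pixel columns grow to the right and rows downward; lengths in mm; the calibration is good to about 2 mm. A picture is of the moment at which its call begins: read the wrist's pose just before it. calibration takes no time and is no camera call; for the wrist camera it gives the pose at the moment of the call.
- bot.job_done(): hands the job in; it is judged then, once.
The state is a dict: "clock": time; "joint_positions": joint angles; "qvel": joint speeds; "joint_efforts": joint torques, N m; "tcp_pos": TCP position; "orientation": TCP orientation; "wrist_force": force on the tool from outside, world axes, zero at the start; "torque": the same for the moment, N m; "opening": opening from 0.0 (shut) to 1.0 (fully open); "grasp_force": force on a finger pad.
Only numpy, scipy, OpenCV 4.12 (cv2) and the standard library are available. Lean on these libraries where they do the work, as an engineer would, in place of code of your own. Each camera call takes 0.05 s, during which the arm holds its last target. There are 200 camera calls.

## Task

Lift the slide tray by its grip bar, carry it level to the mouth of the aluminium dock and slide it in front end first (label ends of the slides last), letting the tray's own front edge lift the hinged drop catch; keep the fingers off the dock. Push gently against the spring plunger only until the catch drops behind the tray's rear wall - do not ram it against the stops - then let go, so that the tray stays locked in the dock. Leave the other things on the bench where they are.

Things in the scene. Friction and masses are not known exactly. Their poses are not given: they have to be found in the camera images.
- dock: Bare aluminium tray dock fixed to the bench, base 250 x 178 x 8 mm (x -125..125, y -82..96). Origin at bench level; x along the rails in the direction of insertion, y left, z up. The mouth is the -x end: apron without rails x -125..-74 mm. At the far end a steel carriage holds a spring plunger, two rubber stops and the drop catch. No part rises above 60 mm, catch raised included.
- dock_mouth (a point): Start of the rails on the centre line, on the base top (dock x -50, z 8 mm). Rails run 120 mm on from here, inner faces at y = +-67 mm, tops at z 23.5; their lips reach in to y = +-61 mm from 11.5 mm above the base top, so the tray enters only from the mouth. Flared lead-ins stand 24 mm before the rails.
- dock_home (a point): Point on the base top (dock x 20 mm) where the locked tray's origin lies if the carriage is at its middle setting. The carriage is clamped anywhere up to 10 mm either way along x and its setting is not reported: home is known only when the catch drops, about 2 mm past the locked place; the rubber stops come 4.5 mm past it. Plunger: 5 N when locked, 0.6 N per mm. Keep pushes under 15 N.
- drop_catch (a joint): Steel gravity catch hinged outside the left (+y) rail, angle in rad: 0 = down (closed), about 0.2 riding on the tray's walls, 0.7 at most. Its hook (dock y 42..60 mm) reaches over the rail; the ramp before it, tip 33 mm up at dock x -77 mm +- the carriage setting, lets the tray's front wall lift it with under 2 N. It falls by its own weight when the rear wall has passed and holds the tray there.
- slide_tray: Loose grey slide tray, 120 (x) x 130 (y) mm, about 0.32 kg, holding two glass slides. Origin: centre of its underside; x points to its front end, z up; the slides' white label ends lie towards its rear (-x). Walls 18 mm high, outer faces at x = +-60, y = +-57 mm; side runners to y = +-65, 8 mm high. It goes in front end first, 2 mm clear of each rail.
- tray_grip (a point): Centre of the tray's steel grip bar, 42 mm above its underside: 10 x 10 mm section, 66 mm long along tray x, free underneath between posts at x = +-29 mm; grasp it across (along tray y) from above.
- tray_front (a point): Middle of the outer face of the tray's front wall (tray x 60, z 9 mm), the end that goes in first.
- petri_dish: Bystander: petri dish 59 mm across, 15 mm high, origin at the centre of its underside.
- timer: Bystander: white bench timer 64 x 64 x 19 mm, origin at the centre of its underside.
- brown_vial: Bystander: brown vial 23 mm across, 57 mm high, origin at the centre of its underside.
- tape_roll: Bystander: roll of tape lying flat, 100 mm across, 25 mm high, origin at the centre of its underside.
- syringe_pack: Bystander: packed syringe 90 x 36 x 16 mm, origin at the centre of its underside.
- dropper_bottle: Bystander: brown dropper bottle 33 mm across, 102 mm high, origin at the centre of its underside.
- beaker_d: Bystander: empty glass beaker 75 mm across, 94 mm high, origin at the centre of its underside.
- slide_box: Bystander: green slide box 65 x 85 x 30 mm, origin at the centre of its underside.
- petri_dish_b: Bystander: second petri dish 59 mm across, 15 mm high, at the far left, origin at the centre of its underside.

How it is judged:
By the outcome, as a careful person would: the job done as asked, in the order asked, and still so for the second after the job is handed in, with the robot touching nothing.
It also fails if it takes over 59 s, if anything falls off the work surface, if the arm or the gripper's body presses on something with over 40 N, if the wrist force passes 120 N, or if a joint passes its speed limit or range.

## Working session

There is one attempt and no reset: what is moved stays moved. The work goes in short steps, Python scripts to look and compute and a shell command to move; the robot and the scene stay as the last step left them, time stands still between calls to the robot, and variables do not carry over. Pictures are saved under pics/ and viewed, at most 11 in all, crops included, and the job is handed in when it is done.

```bash
mkdir -p pics; ls
python3 - <<'E'
from rig import bot, eyes
import cv2, numpy as np
s=bot.read_state(); print(s)
a=eyes.get_image("top"); b=eyes.get_image("side"); 
cv2.imwrite("pics/top0.png",a); cv2.imwrite("pics/side0.png",b)
cv2.imwrite("pics/ts.png",cv2.resize(a,(800,600)))
for n in("top","side"): print(n,eyes.calibration(n))
E
```

```text
pics
{'clock': 0.0, 'joint_positions': array([-1.43199209e+00,  5.33613976e-02,  1.61428410e+00,  1.00136660e-05,
        1.47599975e+00, -1.19013405e-01]), 'qvel': array([-1.49509312e-03,  1.27758278e-03,  9.74031198e-05,  1.66674572e-03,
        1.92246088e-04,  1.09537648e-04]), 'joint_efforts': array([-8.32601672e-04, -3.93681300e+01, -3.70178068e+01, -1.44780815e-04,
        7.08708423e-03, -1.34278444e-06]), 'tcp_pos': array([ 159.25646454, -603.65907312,  196.46618755]), 'orientation': array([-3.11349072e+00, -4.03592962e-01,  1.62373464e-05]), 'wrist_force': array([-1.64227592, -0.04704775,  0.07576545]), 'torque': array([-0.01618195,  0.0302394 , -0.02793908]), 'grasp_force': 0.0, 'opening': 1.0040437984457944}
top {'fx': 378.78494033088697, 'fy': 378.78494033088697, 'cx': 257.11075647183344, 'cy': 191.725666920765, 'k1': 0.015544406886659947, 'extrinsics': array([[ 1.40990044e-02, -9.98156817e-01,  5.90270006e-02,
         4.56958679e+02],
       [-9.99886860e-01, -1.43837407e-02, -4.40170726e-03,
         1.49048521e+02],
       [ 5.24262318e-03, -5.89582626e-02, -9.98246682e-01,
         1.22482746e+03],
       [ 0.00000000e+00,  0.00000000e+00,  0.00000000e+00,
         1.00000000e+00]])}
side {'fx': 396.16961146182206, 'fy': 396.16961146182206, 'cx': 250.0508415293333, 'cy': 199.3852939181348, 'k1': -0.08618769048580202, 'extrinsics': array([[-8.74998774e-01, -3.17263902e-01,  3.65678495e-01,
         1.15744547e+02],
       [-4.84075055e-01,  5.62493557e-01, -6.70277807e-01,
         9.20498566e+02],
       [ 6.96315508e-03, -7.63508097e-01, -6.45760714e-01,
         8.22126884e+02],
       [ 0.00000000e+00,  0.00000000e+00,  0.00000000e+00,
         1.00000000e+00]])}
```

View pics/ts.png

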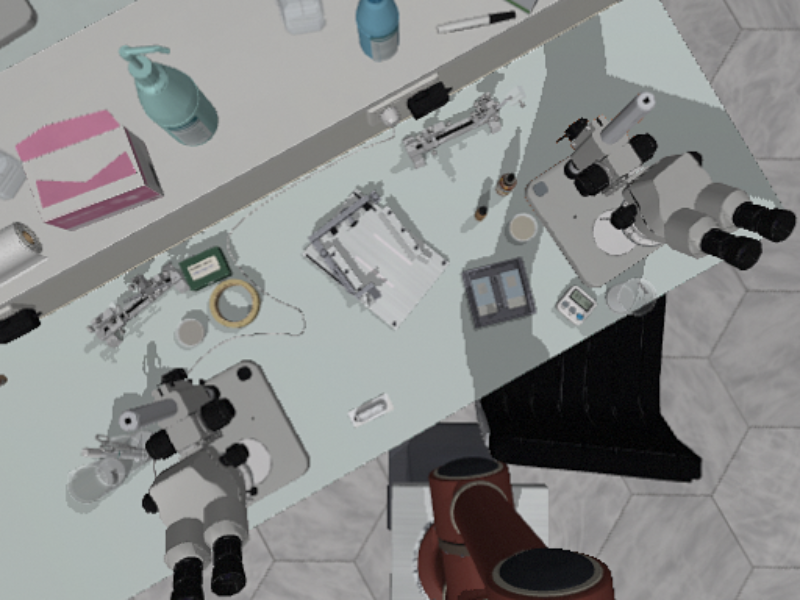

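View pics/side0.png

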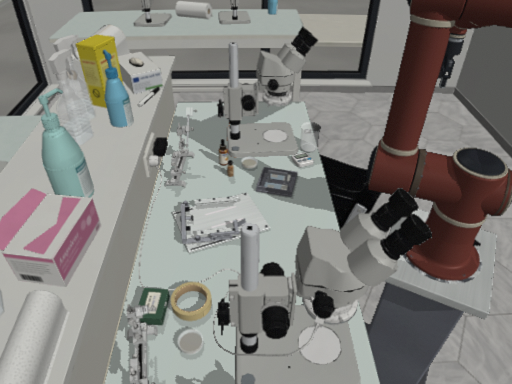

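The top view shows the dock near (375,255) and the tray near (500,293) at 800x600 scale. In the side view the dock is near (220,220) and the tray near (277,182). I'll enlarge both.

Run:
```python
import cv2, numpy as np
a=cv2.imread("pics/top0.png"); b=cv2.imread("pics/side0.png")
c=cv2.resize(a[112:222,185:352],None,fx=4.75,fy=4.75,interpolation=cv2.INTER_CUBIC)
cv2.imwrite("pics/c1.png",c); print(c.shape)
c=cv2.resize(b[155:255,165:305],None,fx=5.5,fy=5.5,interpolation=cv2.INTER_CUBIC)
cv2.imwrite("pics/c2.png",c); print(c.shape)
```

```text
(522, 793, 3)
(550, 770, 3)
```

View pics/c1.png

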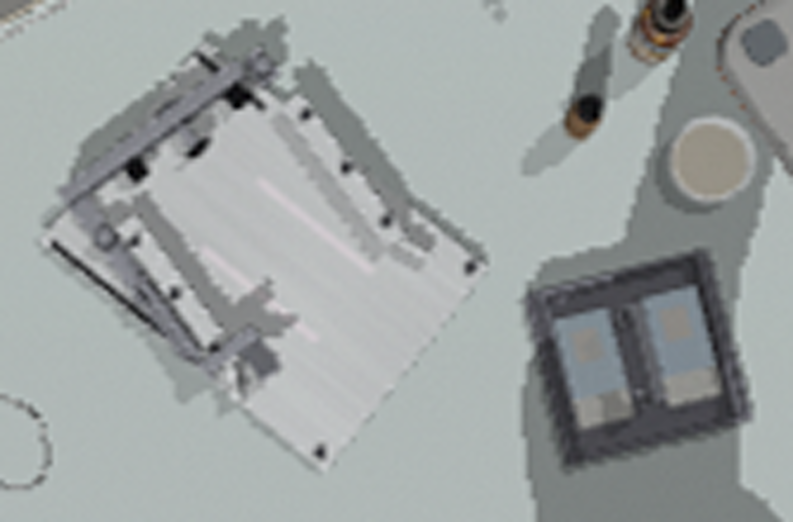

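View pics/c2.png

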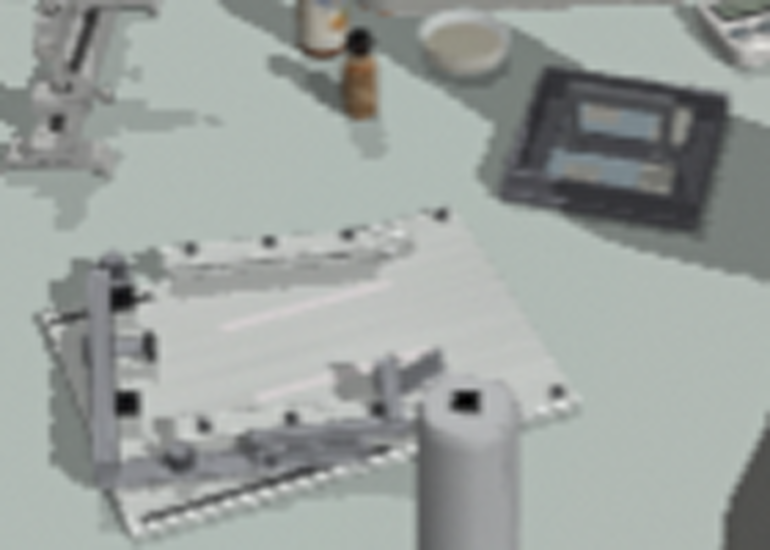

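Dock: the mouth points lower right and the catch is on the lower-left side, so insertion runs up-left in the picture. The tray's labels are at its lower end, so its front faces up (+x world). In the crop, the base corners are about (490,262), (325,470) and (42,240), and the tray's outer corners about (530,290), (705,252), (748,412) and (568,465).

```bash
cat > h.py <<'E'
import numpy as np, cv2
from scipy.spatial.transform import Rotation as R
from rig import bot, eyes
def ray(c,uv):
    x=(np.array(uv,float).reshape(-1,2)-[c['cx'],c['cy']])/[c['fx'],c['fy']]
    y=x.copy()
    for _ in range(20): y=x/(1+c['k1']*(y**2).sum(1,keepdims=True))
    E=c['extrinsics']; d=np.c_[y,np.ones(len(y))]@E[:3,:3].T
    return E[:3,3],d
def onz(c,uv,z):
    o,d=ray(c,uv); return o+d*((z-o[2])/d[:,2])[:,None]
def two(c1,u1,c2,u2):  # triangulate -> point, gap
    P=[];
    o1,d1=ray(c1,u1);o2,d2=ray(c2,u2);d1=d1[0]/np.linalg.norm(d1[0]);d2=d2[0]/np.linalg.norm(d2[0])
    t=np.linalg.lstsq(np.c_[d1,-d2],o2-o1,rcond=None)[0]
    a=o1+t[0]*d1;b=o2+t[1]*d2
    return (a+b)/2,np.linalg.norm(a-b)
def proj(c,p):
    E=c['extrinsics'];q=(np.array(p,float).reshape(-1,3)-E[:3,3])@E[:3,:3]
    y=q[:,:2]/q[:,2:];y=y*(1+c['k1']*(y**2).sum(1,keepdims=True))
    return y*[c['fx'],c['fy']]+[c['cx'],c['cy']]
def delta(pos,yaw):  # tool-axes shift & turn to reach TCP pos pointing down, tool x at world angle yaw
    s=bot.read_state(); r=R.from_rotvec(s['orientation'])
    x=np.array([np.cos(yaw),np.sin(yaw),0]);z=np.array([0,0,-1.]);t=R.from_matrix(np.c_[x,np.cross(z,x),z])
    return r.inv().apply(np.array(pos)-s['tcp_pos']).round(1),(r.inv()*t).as_rotvec().round(3)
E
python3 - <<'E'
from h import *
T=eyes.calibration('top');S=eyes.calibration('side')
f=lambda l:[(185+u/4.75,112+v/4.75) for u,v in l]
g=lambda l:[(165+u/5.5,155+v/5.5) for u,v in l]
print('dock',onz(T,f([(490,262),(325,470),(42,240)]),8).round(1))
print('screws T',onz(T,f([(470,267),(320,452)]),8).round(1))
print('tray T',onz(T,f([(530,290),(705,252),(748,412),(568,465)]),18).round(1))
for a,b in [((470,267),(440,214)),((320,452),(557,392)),((42,240),(133,537))]: print('dock2',two(T,f([a]),S,g([b])))
for a,b in [((705,252),(545,68)),((748,412),(728,97))]: print('tray2',two(T,f([a]),S,g([b])))
n=lambda l:[(u/1.5625,v/1.5625) for u,v in l]
print('micro eyepieces',onz(T,n([(790,220),(740,255),(645,100),(590,180),(170,420),(220,410)]),250).round(0))
s=bot.read_state(); E=eyes.calibration('wrist');r=R.from_rotvec(s['orientation']).as_matrix()
print('cam in tool',r.T@(E['extrinsics'][:3,3]-s['tcp_pos']),(r.T@E['extrinsics'][:3,:3]).round(3),E['fx'])
print('tool axes',r.round(2))
E
```

```text
dock [[609.9  44.5   8. ]
 [467.  154.6   8. ]
 [620.4 349.2   8. ]]
screws T [[606.3  58.1   8. ]
 [479.1 158.2   8. ]]
tray T [[ 590.    18.2   18. ]
 [ 617.5  -99.7   18. ]
 [ 509.8 -128.8   18. ]
 [ 472.6   -8.2   18. ]]
dock2 (array([605.965705  ,  57.67198716,   6.09109459]), np.float64(1.1548696498665363))
dock2 (array([477.92114402, 157.68626272,   5.63383203]), np.float64(2.616105745760587))
dock2 (array([620.27170396, 350.02301287,  -1.67627278]), np.float64(3.1987066110955564))
tray2 (array([ 618.63878108, -101.92109415,    7.73363066]), np.float64(0.50104863787419))
tray2 (array([ 507.47260153, -132.96047813,    5.35488127]), np.float64(6.338387195094634))
micro eyepieces [[ 656. -497.  250.]
 [ 596. -414.  250.]
 [ 856. -259.  250.]
 [ 719. -167.  250.]
 [ 313.  518.  250.]
 [ 330.  438.  250.]]
cam in tool [  83.38807847   -1.13268133 -176.68547967] [[-0.001 -0.946 -0.324]
 [ 1.    -0.001  0.   ]
 [-0.    -0.324  0.946]] 342.49955020493854
tool axes [[ 0.97  0.26 -0.  ]
 [ 0.26 -0.97  0.  ]
 [ 0.   -0.   -1.  ]]
```

The two views agree. The dock base top is about 6–8 mm up, with dock yaw ≈52° and origin ≈(621,194). The tray centre is ≈(548,-55) with yaw ≈14°. I'll move above the tray to refine this with the wrist camera.

```bash
python3 -m crank '[[30,-25,0,0,0,0],[64,-53,0,0,0,0],[98,-82,0,0,0,0],[133,-111,0,0,0,0],[168,-140,0,0,0,0]]' 0.5; python3 -m crank '[[35,-29,0,0,0,0],[69,-58,0,0,0,0],[104,-87,0,0,0,0],[138,-115,0,0,0,0],[173,-144,0,0,0,0]]'; python3 -m crank '[[35,-29,0,0,0,0],[69,-58,0,0,0,0],[104,-87,15,0,0,0],[138,-115,30,0,0,0],[168,-144,40,0,0,0]]'; python3 -m crank '[[0,0,0,0,0,0],[0,0,0,0,0,0]]'
python3 - <<'E'
from h import *
import json
s=bot.read_state();c=eyes.calibration('wrist');a=eyes.get_image('wrist')
print(s['tcp_pos'],s['joint_positions'],s['clock'])
c['extrinsics']=c['extrinsics'].tolist();json.dump(c,open('w1.json','w'));cv2.imwrite('pics/w1.png',a)
cv2.imwrite('pics/w1b.png',cv2.resize(a,(800,600)))
E
```

```text
clock: 0.6
tcp_pos: [286.6, -424.3, 197.1]
orientation: [-3.115, -0.403, 0.0]
wrist_force: [0.4, -0.5, -0.8]
opening: 0.501
grasp_force: 0.0
clock: 1.1
tcp_pos: [417.2, -241.0, 197.4]
orientation: [-3.116, -0.403, 0.0]
wrist_force: [0.9, -1.6, 0.1]
opening: 0.5
grasp_force: 0.0
clock: 1.6
tcp_pos: [542.6, -58.7, 156.2]
orientation: [-3.115, -0.404, 0.002]
wrist_force: [-0.5, -0.6, 0.1]
opening: 0.498
grasp_force: 0.0
clock: 1.8
tcp_pos: [542.0, -59.9, 156.7]
orientation: [-3.115, -0.407, 0.003]
wrist_force: [0.2, -0.4, -0.0]
opening: 0.502
grasp_force: 0.0
[541.99766896 -59.88132106 156.7117102 ] [-2.46286710e-01 -1.07710282e-01  1.83931111e+00 -4.30023726e-04
  1.41199753e+00  1.06474926e+00] 1.8
```

View pics/w1b.png

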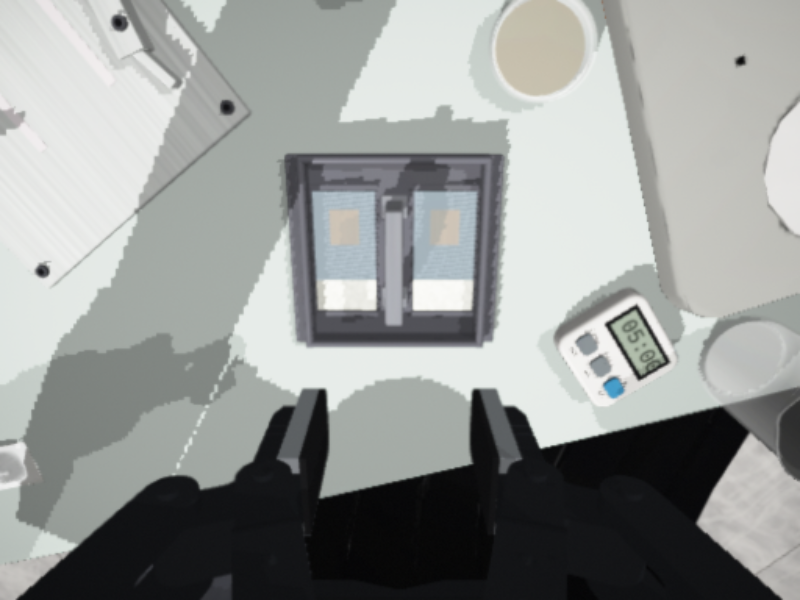

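The wrist view (800x600) shows the bar at x≈385–402, y≈210–325, with labels at the near end. The tray rim runs from about (305,157) to (490,345). The dock mouth corners are at (251,113) and (48,287), and the screws at (227,107) and (42,270).

```bash
cat >> h.py <<'E'
def load(n):
    import json
    c=json.load(open(n+'.json'));c['extrinsics']=np.array(c['extrinsics']);return c,cv2.imread('pics/'+n+'.png')
def snap(n):
    import json
    c=eyes.calibration('wrist');a=eyes.get_image('wrist');cv2.imwrite('pics/'+n+'.png',a)
    json.dump({**c,'extrinsics':c['extrinsics'].tolist()},open(n+'.json','w'));return c,a
def barmask(a,roi):
    x0,y0,x1,y1=roi;g=a.astype(int);m=((g.max(2)-g.min(2)<22)&(g.mean(2)>125)&(g.mean(2)<200)).astype(np.uint8)
    k=np.zeros_like(m);k[y0:y1,x0:x1]=m[y0:y1,x0:x1]
    n,l,st,ce=cv2.connectedComponentsWithStats(k)
    i=1+np.argmax(st[1:,4]);return (l==i).astype(np.uint8),st[i],ce[i]
E
python3 - <<'E'
from h import *
c,a=load('w1')
m,st,ce=barmask(a,(240,120,265,216));print(st,ce)
r=cv2.minAreaRect(cv2.findNonZero(m));print(r)
ys,xs=np.nonzero(m)
f=np.polyfit(ys,xs,1);y=np.array([ys.min(),ys.max()]);p=onz(c,np.c_[np.polyval(f,y),y],47);d=p[0]-p[1]
print(p.round(1),'yaw',np.arctan2(d[1],d[0]),'len',np.hypot(*d[:2]),'mid',p.mean(0))
print(a[166,235:272].mean(1).round()); print(a[120:216,252].mean(1).round())
q=lambda l:np.array(l)/1.5625
p=onz(c,q([(251,113),(48,287),(227,107),(42,270)]),8);print(p.round(1));d=p[1]-p[0];print(np.hypot(*d[:2]),np.degrees(np.arctan2(d[1],d[0]))-90)
p=onz(c,q([(305,157),(488,157),(490,345),(297,343)]),18);print(p.round(1),p.mean(0))
E
```

```text
[ 240  120   25   89 1355] [250.96457565 165.61180812]
((252.0, 164.0), (88.0, 24.0), 90.0)
[[588.6 -42.5  47. ]
 [513.5 -62.8  47. ]] yaw 0.2633471624665537 len 77.81889138057811 mid [551.03876221 -52.67566722  47.        ]
[188. 188. 188. 189. 181. 150. 116. 129. 131. 130. 129. 147. 174. 180.
 178. 178. 178. 178. 179. 180. 180. 168. 138. 107.  88.  86.  85.  84.
  82. 114. 159. 176. 178. 177. 178. 178. 178.]
[ 90.  86.  87.  88.  95. 111. 119. 115. 101.  86.  83.  83.  81.  83.
  93. 122. 159. 177. 178. 178. 178. 178. 178. 178. 179. 179. 178. 179.
 178. 178. 178. 178. 178. 179. 178. 179. 178. 179. 178. 178. 179. 179.
 178. 178. 178. 178. 178. 178. 178. 178. 178. 178. 178. 178. 178. 178.
 178. 178. 178. 179. 178. 178. 179. 178. 178. 178. 179. 178. 179. 179.
 178. 179. 179. 179. 178. 179. 178. 178. 180. 179. 179. 178. 179. 179.
 179. 179. 177. 165. 127.  89.  84.  83.  77.  66.  59.  60.]
[[604.6  46.    8. ]
 [466.7 156.5   8. ]
 [604.4  60.    8. ]
 [477.3 160.9   8. ]]
176.74807010249106 51.29588957668514
[[ 589.3    9.1   18. ]
 [ 616.   -92.    18. ]
 [ 505.  -129.2   18. ]
 [ 474.7   -9.2   18. ]] [546.26459068 -55.328027    18.        ]
```

```bash
cat >> h.py <<'E'
def edges(a,rows,xr,th=152):  # sub-pixel bar edges per row
    L=[];Rr=[]
    for y in rows:
        g=a[y].mean(1);xc=xr(y);i=int(round(xc))
        while g[i]>th:i-=1
        L.append(i+(th-g[i])/(g[i+1]-g[i]));j=int(round(xc))
        while g[j]>th:j+=1
        Rr.append(j-(th-g[j])/(g[j-1]-g[j]))
    return np.array(L),np.array(Rr)
def bar(a,x,y,hy):  # seed pixel, half rows -> end points (front,rear) of bar top centre line
    rows=np.arange(y-hy,y+hy);f=[0,x]
    L,Q=edges(a,rows,lambda r:np.polyval(f,r));fL=np.polyfit(rows,L,1);fR=np.polyfit(rows,Q,1);f=(fL+fR)/2
    T,B=y,y; v=lambda r:a[r,int(round(np.polyval(f,r)))].mean()
    while v(T)>140:T-=1
    while v(B)>140:B+=1
    T=T+(140-v(T))/(v(T+1)-v(T));B=B-(140-v(B))/(v(B-1)-v(B))
    print('w',(Q-L).mean(),'rms',(L-np.polyval(fL,rows)).std(),(Q-np.polyval(fR,rows)).std(),T,B)
    return np.array([[np.polyval(f,T),T],[np.polyval(f,B),B]])
E
python3 -m crank '[[6,-20,0,0,0,0],[12,-40,0,0,0,0],[18,-60,0,0,0,0],[24,-80,0,0,0,0],[30,-100,0,0,0,0]]' ;python3 -m crank '[[0,0,0,0,0,0],[0,0,0,0,0,0],[0,0,0,0,0,0]]'
python3 - <<'E'
from h import *
c2,a2=snap('w2');c1,a1=load('w1')
b1=bar(a1,252,170,25);print(b1)
cv2.imwrite('pics/w2b.png',cv2.resize(a2,(800,600)))
p=onz(c1,b1,47);print(p,proj(c2,p))
E
```

```text
clock: 2.35
tcp_pos: [546.0, 42.7, 158.5]
orientation: [3.116, 0.4, 0.002]
wrist_force: [-0.0, 0.2, 0.5]
opening: 0.499
grasp_force: 0.0
clock: 2.65
tcp_pos: [546.0, 42.2, 158.0]
orientation: [3.115, 0.401, 0.001]
wrist_force: [-0.4, 0.7, 0.5]
opening: 0.497
grasp_force: 0.0
w 10.704558907533164 rms 0.4753262916683143 0.6132652116484955 135.47747747747746 207.64957264957266
[[251.52274266 135.47747748]
 [251.04648603 207.64957265]]
[[576.4405992  -46.53397885  47.        ]
 [513.73291382 -62.47725156  47.        ]] [[363.63578935 169.73502129]
 [356.06725818 236.9733385 ]]
```

View pics/w2b.png

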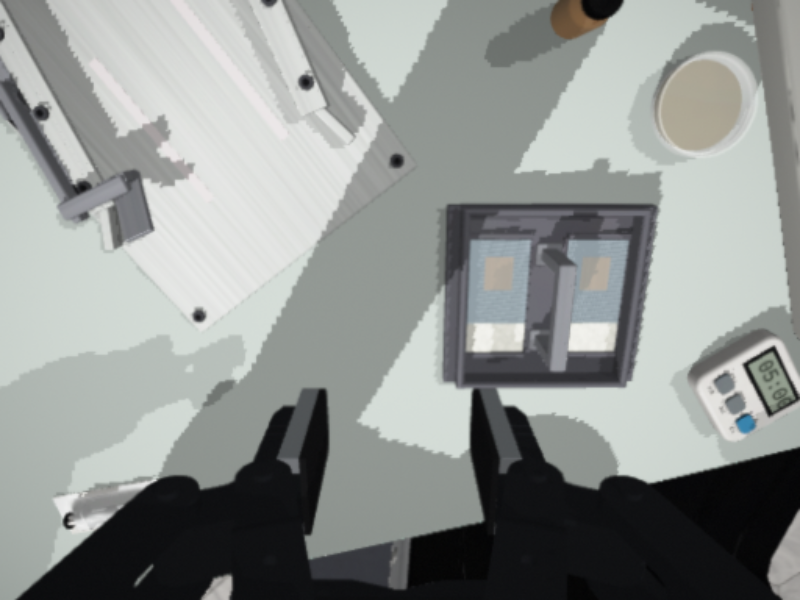

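In w2 (800x600) the bar's rear top end is at ≈(562,370) and its front end at ≈(570,262). Both match a top height of about 47 mm. The dock mouth corners are at ≈(415,167) and (203,330), with the catch tip at (145,235). Next I'll look straight over the dock, tool turned to its yaw.

```bash
python3 -m crank '[[14,-19,-8,0,0,-0.13],[28,-38,-16,0,0,-0.26],[42,-57,-24,0,0,-0.39],[57,-76,-32,0,0,-0.52],[71,-95,-40,0,0,-0.65]]' ;python3 -m crank '[[0,0,0,0,0,0],[0,0,0,0,0,0],[0,0,0,0,0,0]]'
python3 - <<'E'
from h import *
c2,a2=load('w2');c1,a1=load('w1')
q=lambda u,v:(u/1.5625,v/1.5625)
b1=bar(a1,252,170,25)
print('rear',two(c1,b1[1],c2,q(562,369.5)),'front',two(c1,b1[0],c2,q(567,263)))
for n,u,v in [('cR',(251,113),(415,167)),('cL',(48,287),(203,330)),('sR',(227,107),(397,160)),('sL',(42,270),(199,315))]: print(n,two(c1,q(*u),c2,q(*v)))
c3,a3=snap('w3');cv2.imwrite('pics/w3b.png',cv2.resize(a3,(800,600)))
E
```

```text
clock: 3.2
tcp_pos: [590.9, 153.4, 198.0]
orientation: [2.821, 1.383, -0.0]
wrist_force: [0.2, 0.3, 0.3]
opening: 0.502
grasp_force: 0.0
clock: 3.5
tcp_pos: [589.9, 152.4, 197.0]
orientation: [2.825, 1.374, -0.002]
wrist_force: [-1.0, -0.2, -0.5]
opening: 0.5
grasp_force: 0.0
w 10.704558907533164 rms 0.4753262916683143 0.6132652116484955 135.47747747747746 207.64957264957266
rear (array([517.77748709, -61.69342786,  55.82348335]), np.float64(1.284716246369542)) front (array([576.44572144, -46.64115375,  43.92510955]), np.float64(0.9906154715491942))
cR (array([603.58178251,  47.7131772 ,   1.32290869]), np.float64(1.2651093715212727))
cL (array([467.30014164, 156.04517984,   8.57585508]), np.float64(0.6672644692604627))
sR (array([604.62095019,  59.49486199,   9.75563247]), np.float64(0.26281222956438366))
sL (array([478.35860545, 159.45309396,  10.39041914]), np.float64(0.0326045355989071))
```

View pics/w3b.png

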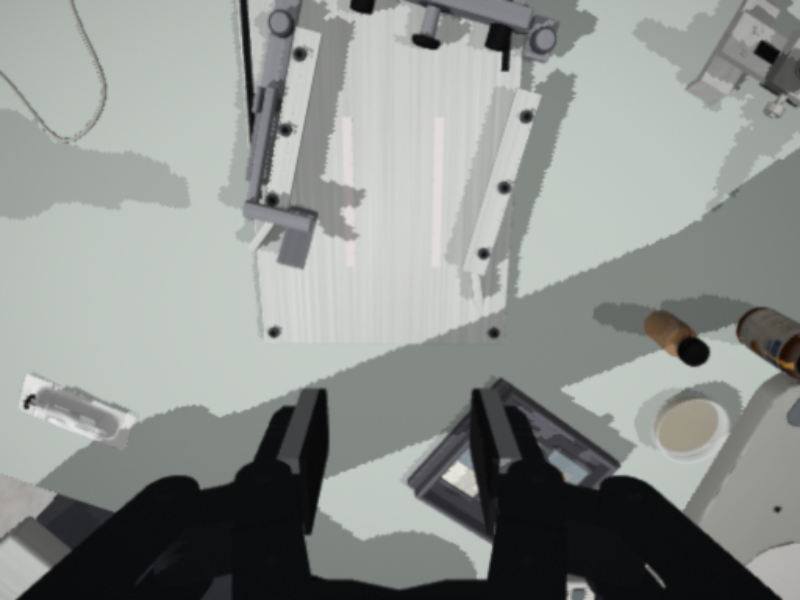

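The wrist view shows that the rails, carriage and catch are turned about 14° clockwise from the base plate's edges. The right rail's screws are at (527,117), (504,187) and (484,253), and the left rail's at (300,53), (286,130) and (272,200). I'll measure the rail screws in both views, because the rails guide the tray.

Run:
```python
from h import *
T=eyes.calibration('top');c3,a3=load('w3');t=cv2.imread('pics/top0.png')
def dark(a,u,v,r):  # centroid of darkness near seed
    u,v=int(round(u)),int(round(v));g=a[v-r:v+r+1,u-r:u+r+1].mean(2);w=np.clip(110-g,0,None)
    y,x=np.mgrid[v-r:v+r+1,u-r:u+r+1];return [(w*x).sum()/w.sum(),(w*y).sum()/w.sum()] if w.sum()>0 else [u,v]
w=[dark(a3,u/1.5625,v/1.5625,4) for u,v in [(527,117),(504,187),(484,253),(300,53),(286,130),(272,200)]]
s=[(185+u/4.75,112+v/4.75) for u,v in [(305,115),(347,168),(387,220),(137,240),(175,293),(213,347)]]
for i in range(6): p,g=two(T,s[i],c3,w[i]);print(np.round(w[i],1),p.round(1),round(g,1))
p=onz(c3,w,23.5)
print(p.round(1))
for a,b in [(2,0),(5,3),(2,5),(1,4),(0,3)]:
    d=p[b]-p[a];print(a,b,np.hypot(*d[:2]).round(1),np.degrees(np.arctan2(d[1],d[0])).round(1))
q=lambda l:np.array(l)/1.5625
print('plate screws/corners',onz(c3,q([(494,333),(274,332),(510,341),(265,345)]),8).round(1))
print('rail R top corners near',onz(c3,q([(464,268),(484,274),(516,91),(541,96)]),23.5).round(1))
```

```text
[336.6  74.2] [706.1 171.7  19.6] 0.8
[322.5 119.7] [670.4 143.1  17.3] 1.7
[309.1 162. ] [634.3 116.1  22. ] 2.8
[191.4  34.3] [618.1 282.9  35.5] 2.5
[182.3  82.7] [583.1 257.1  31.7] 2.0
[173.7 128.1] [547.4 230.7  30.8] 1.0
[[705.  172.3  23.5]
 [669.2 144.8  23.5]
 [633.2 117.3  23.5]
 [617.8 286.4  23.5]
 [581.8 259.   23.5]
 [545.3 231.4  23.5]]
2 0 90.5 37.4
5 3 90.9 37.2
2 5 144.0 127.6
1 4 143.8 127.4
0 3 143.6 127.4
plate screws/corners [[604.3  58.4   8. ]
 [477.1 159.4   8. ]
 [610.   45.8   8. ]
 [464.7 155.9   8. ]]
rail R top corners near [[617.  116.9  23.5]
 [625.3 105.   23.5]
 [708.4 188.2  23.5]
 [719.  176.3  23.5]]
```

The rails are clear: yaw 0.652 rad (37.4°), screw rows at y=±72, and rail centre at (625.5,201.9). That puts the dock origin at ≈(617.5,195.8), and the right rail's near end then falls at x≈-49, matching the text. Now the tray.

Run:
```python
from h import *
print(delta([545.1,-54.5,120],.249))
```

```text
(array([-190.3,   92.5,   77.2]), array([-0.   ,  0.001,  0.657]))
```

```bash
python3 -m crank '[[-38,18,10,0,0,0.13],[-76,37,20,0,0,0.26],[-114,55,32,0,0,0.39],[-152,74,45,0,0,0.52],[-190.3,92.5,60,0,0,0.657]]' 0.5 ;python3 -m crank '[[0,0,10,0,0,0],[0,0,17,0,0,0],[0,0,17,0,0,0],[0,0,17,0,0,0]]'
python3 - <<'E'
from h import *
print(delta([545.1,-54.5,23],.249))
c,a=snap('w4');g=a[150:260].copy()
p=onz(load('w1')[0],[[251.52,135.48],[251.05,207.65]],47);uv=proj(c,p);print(uv)
try: b=bar(a,*np.round(uv.mean(0)).astype(int),15);print(b);q=onz(c,b,47);print(q,q.mean(0))
except Exception as e: print(e)
cv2.imwrite('pics/w4b.png',cv2.resize(a,(800,600)))
E
```

```text
clock: 4.05
tcp_pos: [545.2, -55.6, 137.3]
orientation: [3.118, 0.382, 0.001]
wrist_force: [0.8, -0.1, 0.6]
opening: 0.5
grasp_force: 0.0
clock: 4.45
tcp_pos: [546.4, -52.3, 121.0]
orientation: [-3.116, -0.396, -0.0]
wrist_force: [0.9, 0.2, -0.2]
opening: 0.5
grasp_force: 0.0
(array([-1.8,  1.8, 98. ]), array([-0.   , -0.   ,  0.004]))
[[258.99666143 151.89631878]
 [258.49321287 231.22519926]]
w 10.80961211488282 rms 0.7334029049618385 0.0227452041893572 152.17808219178082 231.15447154471545
[[259.83137016 152.17808219]
 [257.68019386 231.15447154]]
[[576.38666407 -47.18673683  47.        ]
 [513.63124987 -61.83151365  47.        ]] [545.00895697 -54.50912524  47.        ]
```

View pics/w4b.png

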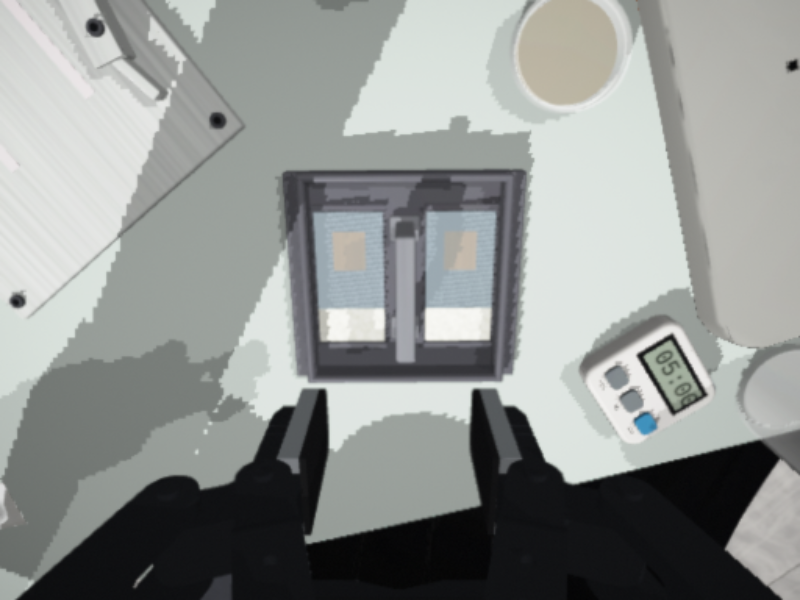

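The bar mid is confirmed at (545,-54.5), straight ahead of the open fingers (bar at x≈404, y≈235–360 in the 800x600 view). I'll go down and grasp.

```bash
python3 -m crank '[[-0.5,0.5,20,0,0,0],[-1,1,40,0,0,0],[-1.8,1.8,60,0,0,0],[-1.8,1.8,78,0,0,0],[-1.8,1.8,90,0,0,0]]' 0.5 60;python3 -m crank '[[0,0,5,0,0,0],[0,0,8,0,0,0],[0,0,8,0,0,0],[0,0,8,0,0,0]]'; python3 -m crank '[[0,0,0,0,0,0],[0,0,0,0,0,0],[0,0,0,0,0,0],[0,0,0,0,0,0],[0,0,0,0,0,0]]' 0 60; python3 -m crank '[[0,0,0,0,0,0],[0,0,-2,0,0,0],[0,0,-6,0,0,0],[0,0,-12,0,0,0],[0,0,-20,0,0,0]]'
```

```text
clock: 5.0
tcp_pos: [544.9, -54.6, 30.0]
orientation: [-3.116, -0.396, 0.001]
wrist_force: [-0.2, -0.2, 0.1]
opening: 0.499
grasp_force: 0.0
clock: 5.4
tcp_pos: [545.6, -55.6, 23.7]
orientation: [3.116, 0.393, 0.003]
wrist_force: [0.2, 0.4, -0.6]
opening: 0.499
grasp_force: 0.0
clock: 5.9
tcp_pos: [544.8, -55.5, 22.7]
orientation: [-3.117, -0.393, -0.0]
wrist_force: [0.2, -0.4, -0.1]
opening: 0.0
grasp_force: 0.0
clock: 6.4
tcp_pos: [544.7, -55.5, 43.2]
orientation: [-3.117, -0.393, 0.0]
wrist_force: [0.1, -0.1, 0.1]
opening: 0.003
grasp_force: 0.0
```

It closed on nothing, so I'll look.

Run:
```python
from h import *
c,a=snap('w5');s=cv2.imwrite('pics/w5b.png',np.hstack([cv2.resize(a[60:,90:430],None,fx=1.2,fy=1.2),cv2.resize(eyes.get_image('side')[120:282,190:360],None,fx=2.3,fy=2.4)]))
print(cv2.imread('pics/w5b.png').shape)
```

```text
(389, 799, 3)
```

View pics/w5b.png

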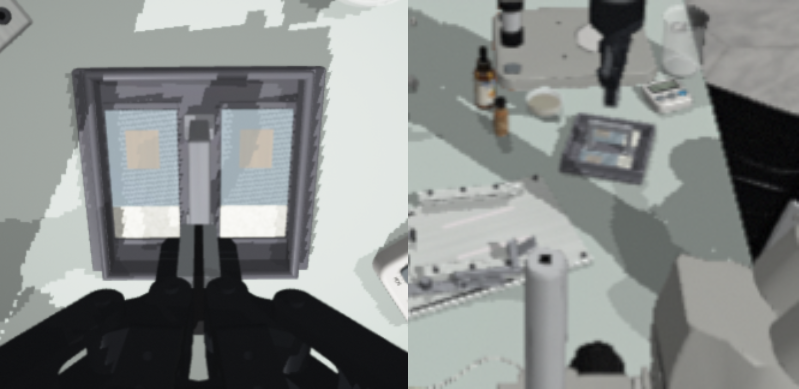

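Run:
```python
from h import *
c,a=load('w5');S=eyes.calibration('side');T=eyes.calibration('top');s=bot.read_state();p=s['tcp_pos'];print(p,s['orientation'],s['clock'],bot.grip_point_offset)
print('tcp in wrist',proj(c,p),'side',proj(S,p),'top',proj(T,p))
W=[257,258];sd=[190+(612-408)/2.3,120+102/2.4]
print('seen tips',W,sd,two(c,W,S,sd))
b=np.array([[200,143],[200,225]])/1.2+[90,60];print('bar in w5',b,'expected',proj(c,[[576.4,-46.8,47],[513.7,-62.2,47]]))
print('bar side expected',proj(S,[[576.4,-46.8,47],[513.7,-62.2,47]]))
side=eyes.get_image('side');cv2.imwrite('pics/side5.png',side)
t=eyes.get_image('top');cv2.imwrite('pics/top5.png',t)
E=c['extrinsics'];print('cam-tcp world',E[:3,3]-p)
```

```text
[546.2411358  -55.8484876   44.73826032] [3.11568869 0.39282198 0.00499034] 6.5 18.700000000000003
tcp in wrist [[258.38849767 230.98843456]] side [[277.3252627  171.59891898]] top [[321.0955385  186.41518861]]
seen tips [257, 258] [278.69565217391306, 162.5] (array([546.07343298, -56.1457357 ,  79.67703576]), np.float64(5.535458255742058))
bar in w5 [[256.66666667 179.16666667]
 [256.66666667 247.5       ]] expected [[256.12488411 178.29936791]
 [255.02362028 283.79687241]]
bar side expected [[268.01512143 169.80300131]
 [287.08013302 172.93753243]]
cam-tcp world [ 79.02773479  22.1530666  175.1147411 ]
```

The tips look higher than the reported TCP. They were seen at about z 80 while z 44 was reported. I'll measure the tip numerically from the side-view difference and the wrist mask.

Run:
```python
from h import *
S=eyes.calibration('side');a=cv2.imread('pics/side5.png');b=cv2.imread('pics/side0.png')
m=((a.mean(2)<70)&(cv2.absdiff(a,b).mean(2)>40))
for y in range(140,186,2):
    x=np.nonzero(m[y,250:310])[0]+250;print(y,(x.min(),x.max(),len(x)) if len(x) else None,end=' ')
s=bot.read_state();p=s['tcp_pos']
print()
for dz in (0,10,20,30,40): print(dz,proj(S,p+[0,0,dz]).round(1),proj(load('w5')[0],p+[0,0,dz]).round(1), proj(load('w5')[0],p+[11*.968,11*.25,dz]).round(1))
w=cv2.imread('pics/w5.png').mean(2)
print(w[235:300:3,240:275:2].round().astype(int))
```

```text
140 (np.int64(273), np.int64(284), 12) 142 (np.int64(274), np.int64(284), 11) 144 (np.int64(274), np.int64(284), 9) 146 (np.int64(274), np.int64(284), 9) 148 (np.int64(273), np.int64(283), 9) 150 (np.int64(273), np.int64(282), 8) 152 (np.int64(273), np.int64(282), 10) 154 (np.int64(274), np.int64(281), 8) 156 (np.int64(275), np.int64(280), 6) 158 (np.int64(276), np.int64(279), 4) 160 (np.int64(276), np.int64(279), 4) 162 (np.int64(276), np.int64(279), 4) 164 None 166 None 168 None 170 None 172 None 174 None 176 None 178 None 180 None 182 None 184 None 
0 [[277.5 172.1]] [[257.5 231.4]] [[257.5 213.4]]
10 [[277.7 169.6]] [[257.7 239.3]] [[257.7 220.5]]
20 [[277.8 167.1]] [[257.8 248.1]] [[257.8 228.5]]
30 [[278.  164.6]] [[258.  257.9]] [[258.  237.3]]
40 [[278.2 162.1]] [[258.2 268.8]] [[258.2 247.3]]
[[133 109 127 120 152 176 175 173 172 174 173 171 134  81  82  94 124 233]
 [136 101 111 115 150 176 175 174 172 174 174 171 135 105  88 113 116 232]
 [111 115 114 163 155 176 175 174 173 175 174 172 135 113  92  76 100 237]
 [103 110 112 160 155 176 176 174 174 175 173 171 134 112  90 
[... 663 characters left out ...]
 93  93  93  92  55  24]
 [ 93  93  93  93  93  90  26  17  17  24  90  93  93  93  93  93  68  23]
 [ 93  93  93  93  93  83  23  17  16  21  80  93  93  92  93  93  72  23]
 [ 93  93  93  93  93  83  23  16  17  22  80  92  93  93  93  93  76  23]
 [ 92  93  92  92  92  83  23  17  16  21  74  87  86  89  92  93  82  26]
 [ 94  93  93  92  93  82  23  17  18  19  66  83  84  84  84  84  86  28]
 [ 94  94  95  95  94  78  21  17  18  20  72  93  86  84  84  85  80  32]
 [ 29  57 110 130 129 105  24  19  20  23  79 107 102  84  58  29  21  19]
 [ 21  20  20  39 110  87  23  20  19  23  79  91  35  19  18  18  20  21]
 [ 21  21  20  20  35  81  23  19  20  22  75  42  20  20  21  18  18  20]]
```

Two views agree that the fingers end about 36 mm short of the reported TCP, with no lateral offset. The tips were therefore above the bar when they closed. I'll open and go down in checked steps to reported z ≈ -11, which puts the tips at ≈25.

```bash
python3 -m crank '[[0,0,0,0,0,0],[0,0,0,0,0,0],[0,0,5,0,0,0],[0,0,12,0,0,0],[0,0,20,0,0,0]]' 0.5 60;python3 -m crank '[[0,0,5,0,0,0],[0,0,10,0,0,0],[0,0,12,0,0,0]]'; python3 -m crank '[[0,0,3,0,0,0],[0,0,6,0,0,0],[0,0,9,0,0,0],[0,0,9,0,0,0]]'; python3 -m crank '[[0,0,3,0,0,0],[0,0,6,0,0,0],[0,0,8,0,0,0],[0,0,8,0,0,0]]'
```

```text
clock: 7.1
tcp_pos: [544.6, -55.4, 21.9]
orientation: [-3.117, -0.393, 0.001]
wrist_force: [0.9, -0.1, -0.7]
opening: 0.501
grasp_force: 0.0
clock: 7.4
tcp_pos: [544.3, -55.4, 9.8]
orientation: [-3.116, -0.393, 0.002]
wrist_force: [0.5, -0.4, 0.2]
opening: 0.499
grasp_force: 0.0
clock: 7.8
tcp_pos: [544.5, -55.4, 1.2]
orientation: [-3.117, -0.393, 0.001]
wrist_force: [-0.2, -0.4, -0.4]
opening: 0.496
grasp_force: 0.0
clock: 8.2
tcp_pos: [544.5, -55.4, -6.8]
orientation: [-3.117, -0.393, 0.001]
wrist_force: [0.3, 0.1, 0.3]
opening: 0.5
grasp_force: 0.0
```

```bash
python3 -m crank '[[0,0,2,0,0,0],[0,0,4,0,0,0],[0,0,4,0,0,0]]'; python3 -m crank '[[0,0,0,0,0,0],[0,0,0,0,0,0],[0,0,0,0,0,0],[0,0,0,0,0,0],[0,0,0,0,0,0]]' 0 60;python3 - <<'E'
from h import *
a=cv2.imread('pics/w5.png');c,a=snap('w6');w=a.mean(2);print(w[195:285:6,236:280:2].round().astype(int))
E
```

```text
clock: 8.5
tcp_pos: [544.5, -55.4, -10.7]
orientation: [-3.117, -0.393, 0.001]
wrist_force: [-0.2, -0.2, 0.2]
opening: 0.499
grasp_force: 0.0
clock: 9.0
tcp_pos: [545.0, -55.5, -10.1]
orientation: [3.117, 0.393, 0.001]
wrist_force: [0.1, 0.4, 1.6]
opening: 0.103
grasp_force: 58.9
[[119 120 162 162 130  88  88  89  91  90  89  90  90  89  90 112 127 125
   93  86  71  85]
 [ 97 121 160 157 104  89  89  90  91  89  89  90  90  89  90 101 122 121
   92  82  81  89]
 [121 122 131 125  87  90  89  90  90  90  90  90  90  89  89  94  91  90
   90  89  82  97]
 [142 141 142 123  85  93  95  93  93  93  94  93  93  91  91  96  90  90
   90  82  70 120]
 [141 142 141 112 109 124 124 124 124 124 126 129 129 130 129 128 123 139
  139 139 137 148]
 [143 143 142 118 109 125 125 126 126 125 128 130 131 132 131 128 126 139
  139 137 119 155]
 [117 143 143 123 108 125 126 126 125 125 127 130 131 132 131 128 127 139
  139 120 117 144]
 [141 143 143 122 106 125 126 126 125 125 128 130 131 131 131 129 126 139
  139 138  87 138]
 [123 123 122 111 106 124 125 126 125 127 128 130 130 131 131 128 125 139
  137  87  71 141]
 [ 94  93  92  67 104 124 125 125 125 126 127 130 130 132 130 126  67 102
  104 104 104 106]
 [ 94  93  92  51 103 124 125 125 126 125 127 130 130 129 130 125  56 100
  104 103 105 104]
 [ 93  93  84  39 102 122 126 125 125 125 128 129 130 130 130 124  50  84
  104 104 104 104]
 [103 103  78  35 101 121 125 125 125 126 127 129 130 130 130 124  42  74
  104 104 104 104]
 [103 103  63  19  68 121 125 125 125 124 125 127 127 128 128  92  20  55
  103 103 103 104]
 [104 102  38  19  48  98 100  99  98  98 100 100 100 101  98  56  19  35
  100 103 104 103]]
```

Grasped: opening 0.103, 59 N. Now I'll lift, carry to about dock x -165 and turn.

```bash
python3 -m crank '[[0,0,-2,0,0,0],[0,0,-8,0,0,0],[0,0,-17,0,0,0],[0,0,-27,0,0,0],[0,0,-35,0,0,0]]'; python3 -m crank '[[-1,-8,0,0,0,0],[-4,-30,0,0,0,0],[-7,-54,0,0,0,0],[-10,-78,0,0,0,0],[-12,-100,0,0,0,0]]'; python3 -m crank '[[-3,-20,0,0,0,-0.08],[-5,-38,0,0,0,-0.16],[-7,-52,0,0,0,-0.24],[-8,-59,0,0,0,-0.32],[-8,-61,0,0,0,-0.401]]';python3 -m crank '[[0,0,0,0,0,0],[0,0,0,0,0,0],[0,0,0,0,0,0]]'
python3 - <<'E'
from h import *
s=bot.read_state();print(s['tcp_pos'],s['wrist_force'],s['joint_positions'].round(2));c,a=snap('w7')
ux=np.array([np.cos(.652),np.sin(.652)]);O=np.array([617.5,195.8])
d=s['tcp_pos'][:2]-O;print('dock xy',d@ux,d@[-ux[1],ux[0]])
# predict tray front corner & rail screws pixels
t=s['tcp_pos'];o=R.from_rotvec(s['orientation']).as_matrix();yaw=np.arctan2(o[1,0],o[0,0]);print('yaw',yaw,o[2])
x=np.array([np.cos(yaw),np.sin(yaw),0]);y=np.array([-x[1],x[0],0]);b=t+[0,0,10.3]
print('front corners top',proj(c,[b+60*x+57*y+[0,0,18],b+60*x-57*y+[0,0,18]]))
print('rail screws',proj(c,[[633.2,117.3,23.5],[545.3,231.4,23.5]]))
cv2.imwrite('pics/w7b.png',cv2.resize(a,(800,600)))
E
```

```text
clock: 9.55
tcp_pos: [545.3, -55.6, 26.0]
orientation: [3.117, 0.393, 0.002]
wrist_force: [0.3, -0.8, -2.8]
opening: 0.103
grasp_force: 58.4
clock: 10.05
tcp_pos: [507.3, 39.8, 24.5]
orientation: [-3.116, -0.393, 0.001]
wrist_force: [0.6, 0.5, -3.8]
opening: 0.104
grasp_force: 58.6
clock: 10.55
tcp_pos: [484.4, 96.7, 24.4]
orientation: [-2.973, -1.013, 0.001]
wrist_force: [0.2, 0.4, -4.9]
opening: 0.099
grasp_force: 58.6
clock: 10.85
tcp_pos: [485.4, 95.4, 24.7]
orientation: [-2.977, -1.004, -0.0]
wrist_force: [0.6, 0.0, -3.7]
opening: 0.105
grasp_force: 58.6
[485.44001419  95.44688978  24.70017083] [ 0.57440073  0.0334211  -3.67398805] [ 0.04 -0.08  2.05  0.    1.17  0.96]
dock xy -165.86275864537373 0.3631489907548213
yaw 0.6504750471151743 [ 9.86538964e-06 -1.28968521e-05 -1.00000000e+00]
front corners top [[126.75950171 135.32553658]
 [388.40731235 135.08620276]]
rail screws [[414.04640081 -28.32304015]
 [100.97773491 -26.11557387]]
```

View pics/w7b.png

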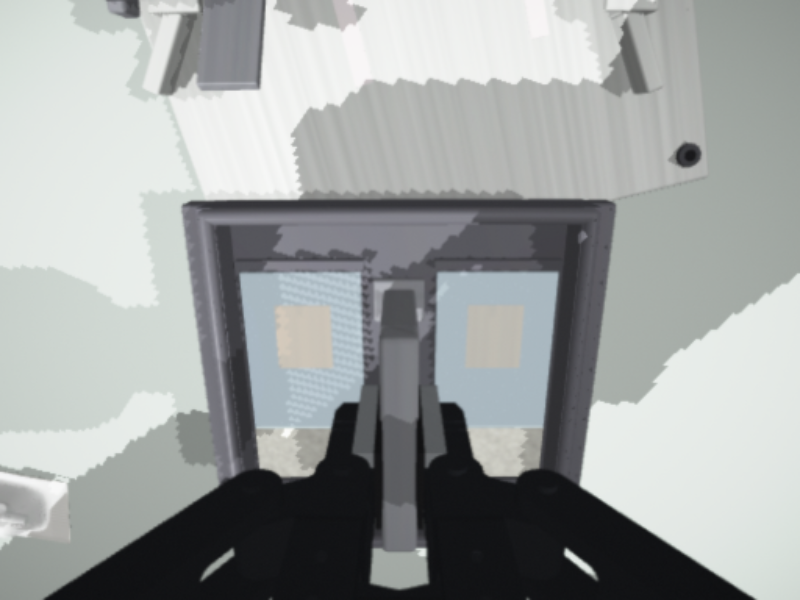

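The tray hangs level, its front edge at row 205 between x=187 and x=614 (800x600). The catch ramp is at (230,85), and the flared lead-ins end at (160,90) and (645,90). The relative alignment can be checked numerically.

Run:
```python
from h import *
k=1.5625
def pr(c,b,yaw,pts):
    x=np.array([np.cos(yaw),np.sin(yaw),0]);y=np.array([-x[1],x[0],0]);return (proj(c,[b+p[0]*x+p[1]*y+[0,0,p[2]] for p in pts])*k).round(0).tolist()
P=[(60,57,18),(60,-57,18),(60,65,8),(60,-65,8),(-60,57,18),(-60,65,0),(33,5,47),(33,-5,47)]
c4,_=load('w4');c7,a=load('w7')
print(pr(c4,np.array([545,-54.5,0]),.249,P))
for dz in(0,6): print(dz,pr(c7,np.array([485.44,95.45,35+dz]),.6505,P))
print('bar front L/R in w7 seen (385,290),(415,290)')
# rail near-end lead-in tips and rails in w7: predicted vs dock frame
D=lambda p:np.array([617.5,195.8,0])+[p[0]*np.cos(.652)-p[1]*np.sin(.652),p[0]*np.sin(.652)+p[1]*np.cos(.652),p[2]]
for p in [(-74,73,23.5),(-74,-73,23.5),(-74,73,8),(-74,-73,8),(-77,42,33),(-77,60,33),(-50,67,23.5),(-50,-67,23.5)]: print(p,(proj(c7,D(p))*k).round(0))
```

```text
[[293.0, 172.0], [516.0, 173.0], [281.0, 171.0], [527.0, 171.0], [305.0, 383.0], [297.0, 369.0], [394.0, 236.0], [415.0, 236.0]]
0 [[198.0, 211.0], [607.0, 211.0], [183.0, 206.0], [621.0, 206.0], [241.0, 551.0], [233.0, 516.0], [383.0, 342.0], [424.0, 342.0]]
6 [[190.0, 215.0], [615.0, 215.0], [175.0, 209.0], [629.0, 209.0], [236.0, 565.0], [229.0, 527.0], [382.0, 352.0], [425.0, 352.0]]
bar front L/R in w7 seen (385,290),(415,290)
(-74, 73, 23.5) [[170.  96.]]
(-74, -73, 23.5) [[635.  95.]]
(-74, 73, 8) [[189.  98.]]
(-74, -73, 8) [[616.  97.]]
(-77, 42, 33) [[262. 104.]]
(-77, 60, 33) [[202. 104.]]
(-50, 67, 23.5) [[180.  11.]]
(-50, -67, 23.5) [[625.  10.]]
```

The tray is centred on the lead-ins to within 0.6 mm. The catch tip sits about 4 mm farther in than nominal, so the locked place is at dock x≈24. The tray hangs about 3 mm lower in the grip than I assumed. I'll lower it gently until it touches the plate.

```bash
python3 -m crank '[[0,0.2,5,0,0,0],[0,0.5,10,0,0,0],[0,0.5,15,0,0,0],[0,0.5,18,0,0,0],[0,0.5,21,0,0,0]]'; python3 -m crank '[[0,0,1,0,0,0],[0,0,1,0,0,0]]'; python3 -m crank '[[0,0,1,0,0,0],[0,0,1,0,0,0]]'; python3 -m crank '[[0,0,1,0,0,0],[0,0,1,0,0,0]]'
```

```text
clock: 11.4
tcp_pos: [485.5, 95.1, 3.1]
orientation: [-2.976, -1.006, 0.001]
wrist_force: [-0.8, -1.1, -3.4]
opening: 0.102
grasp_force: 58.6
clock: 11.6
tcp_pos: [485.7, 95.1, 2.5]
orientation: [-2.976, -1.006, 0.001]
wrist_force: [0.2, 0.5, -4.2]
opening: 0.102
grasp_force: 58.6
clock: 11.8
tcp_pos: [485.9, 95.1, 1.8]
orientation: [2.976, 1.006, 0.0]
wrist_force: [0.5, 0.3, -4.3]
opening: 0.104
grasp_force: 58.6
clock: 12.0
tcp_pos: [485.8, 95.1, 0.7]
orientation: [-2.976, -1.006, 0.0]
wrist_force: [0.2, 0.2, -4.1]
opening: 0.104
grasp_force: 58.6
```

```bash
for i in 1 2 3; do python3 -m crank '[[0,0,0.7,0,0,0],[0,0,0.7,0,0,0]]' | grep -E "tcp|wrist"; done
```

```text
tcp_pos: [485.8, 95.1, -0.1]
wrist_force: [0.1, -0.2, -3.4]
tcp_pos: [485.7, 95.1, -0.8]
wrist_force: [0.8, -0.0, -5.1]
tcp_pos: [485.7, 95.1, -1.5]
wrist_force: [0.3, -0.0, -3.4]
```

Clearance is about 1 mm and there's no contact, so I'll slide forward with checks.

```bash
python3 -m crank '[[5,0,0,0,0,0],[10,0,0,0,0,0],[15,0,0,0,0,0],[20,0,0,0,0,0],[25,0,0,0,0,0]]'| grep -E "tcp|wrist"; python3 -m crank '[[4,0,0,0,0,0],[8,0,0,0,0,0],[12,0,0,0,0,0],[16,0,0,0,0,0],[20,0,0,0,0,0]]'| grep -E "tcp|wrist"
python3 -m crank '[[4,0,0,0,0,0],[8,0,0,0,0,0],[12,0,0,0,0,0],[16,0,0,0,0,0],[20,0,0,0,0,0]]'| grep -E "tcp|wrist|orie"
```

```text
tcp_pos: [506.1, 110.6, -1.4]
wrist_force: [0.3, 0.6, -3.3]
tcp_pos: [521.8, 122.5, -1.4]
wrist_force: [-0.1, -0.9, -4.0]
tcp_pos: [537.5, 134.6, -1.6]
orientation: [2.976, 1.006, -0.001]
wrist_force: [-1.9, -1.4, -4.2]
```

Run:
```python
from h import *
s=bot.read_state();ux=np.array([np.cos(.652),np.sin(.652)]);d=s['tcp_pos'][:2]-[617.5,195.8];f=s['wrist_force'][:2]
print(d@ux,d@[-ux[1],ux[0]],'F',f@ux,f@[-ux[1],ux[0]],s['wrist_force'][2],s['torque'])
```

```text
-100.71349636663415 -0.05370563206611844 F -2.4218006246679105 0.036165913655849126 -4.1931081910455 [-0.20515787  0.27983241  0.08235481]
```

```bash
cat > st.py <<'E'
from h import *
s=bot.read_state();ux=np.array([np.cos(.652),np.sin(.652)]);d=s['tcp_pos'][:2]-[617.5,195.8];f=s['wrist_force'][:2]
print('x %.1f y %.1f z %.1f F %.1f %.1f %.1f t %.1f'%(d@ux,d@[-ux[1],ux[0]],s['tcp_pos'][2],f@ux,f@[-ux[1],ux[0]],s['wrist_force'][2],s['clock']))
E
for i in 1 2 3; do python3 -m crank '[[5,0,0,0,0,0],[10,0,0,0,0,0],[15,0,0,0,0,0],[20,0,0,0,0,0],[25,0,0,0,0,0]]' >/dev/null; python3 st.py; done
```

```text
x -75.2 y -0.2 z -1.4 F 0.5 0.5 -4.7 t 14.6
x -50.4 y -0.1 z -1.4 F -0.3 -0.2 -4.2 t 15.1
x -25.4 y -0.2 z -1.4 F -0.3 0.3 -5.3 t 15.6
```

```bash
python3 -m crank '[[5,0,0,0,0,0],[10,0,0,0,0,0],[15,0,0,0,0,0],[20,0,0,0,0,0],[24,0,0,0,0,0]]' >/dev/null; python3 st.py; for i in 1 2 3; do python3 -m crank '[[1,0,0,0,0,0],[2,0,0,0,0,0],[3,0,0,0,0,0],[4,0,0,0,0,0],[4,0,0,0,0,0]]' >/dev/null; python3 st.py; done
```

```text
x -1.3 y -0.2 z -1.4 F 0.5 -0.3 -4.2 t 16.1
x 2.3 y -0.1 z -1.4 F 0.8 0.7 -3.9 t 16.6
x 6.5 y -0.2 z -1.3 F -0.0 -0.8 -3.7 t 17.1
x 10.5 y -0.2 z -1.3 F 0.4 -0.3 -5.1 t 17.6
```

```bash
cat >> st.py <<'E'
import sys
if len(sys.argv)>1:
    a=eyes.get_image('side');cv2.imwrite('pics/s_%s.png'%sys.argv[1],a)
E
for i in 1 2 3 4 5; do python3 -m crank '[[0.7,0,0,0,0,0],[1.4,0,0,0,0,0],[2,0,0,0,0,0],[2,0,0,0,0,0]]' >/dev/null; python3 st.py $i; done
```

```text
x 12.4 y -0.2 z -1.4 F -0.2 -0.3 -3.6 t 18.0
x 14.4 y -0.2 z -1.4 F -1.2 -0.3 -4.3 t 18.4
x 16.4 y -0.2 z -1.4 F -0.4 -0.4 -3.6 t 18.9
x 17.7 y -0.1 z -1.6 F -2.7 0.2 -2.2 t 19.4
x 20.1 y -0.1 z -1.5 F -2.9 -0.3 -2.4 t 19.8
```

Plunger contact came at x≈16.5, so the locked place is at ≈24.5 and the catch should drop at ≈26.5. I'll take fine steps from here.

```bash
for i in 6 7 8 9; do python3 -m crank '[[0.7,0,0,0,0,0],[1.3,0,0,0,0,0],[1.3,0,0,0,0,0]]' >/dev/null; python3 st.py $i; done
python3 - <<'E'
from h import *
S=eyes.calibration('side');D=lambda p:np.array([617.5,195.8,0])+[p[0]*np.cos(.652)-p[1]*np.sin(.652),p[0]*np.sin(.652)+p[1]*np.cos(.652),p[2]]
print(proj(S,[D((-40,50,30)),D((-40,50,40))]).round(1))
I=[cv2.imread('pics/s_%d.png'%i).astype(int) for i in range(1,10)]
u,v=proj(S,D((-38,51,34)))[0].round().astype(int)
for i in range(1,9): print(i+1,np.abs(I[i]-I[i-1])[v-12:v+13,u-14:u+15].mean().round(2))
E
```

```text
x 21.3 y -0.1 z -1.5 F -3.9 -0.2 -3.2 t 20.1
x 22.7 y -0.2 z -1.3 F -4.9 0.3 -1.9 t 20.5
x 23.8 y -0.2 z -1.3 F -6.1 0.5 -1.6 t 20.9
x 24.9 y -0.2 z -1.3 F -6.6 0.0 -0.6 t 21.2
[[233.9 222.3]
 [233.8 219.8]]
2 4.43
3 3.85
4 4.59
5 6.26
6 6.39
7 20.42
8 3.1
9 3.51
```

Run:
```python
from h import *
I=[cv2.resize(cv2.imread('pics/s_%d.png'%i)[195:255,195:260],None,fx=4,fy=8.5,interpolation=cv2.INTER_NEAREST) if 0 else cv2.resize(cv2.imread('pics/s_%d.png'%i)[195:250,200:265],None,fx=4,fy=4,interpolation=cv2.INTER_CUBIC) for i in (1,6,9)]
w=cv2.resize(eyes.get_image('wrist'),(400,300));w=np.hstack([w,np.zeros((300,380,3),np.uint8)])
cv2.imwrite('pics/s.png',np.vstack([np.hstack(I),w]));print(np.vstack([np.hstack(I),w]).shape)
```

```text
(520, 780, 3)
```

View pics/s.png

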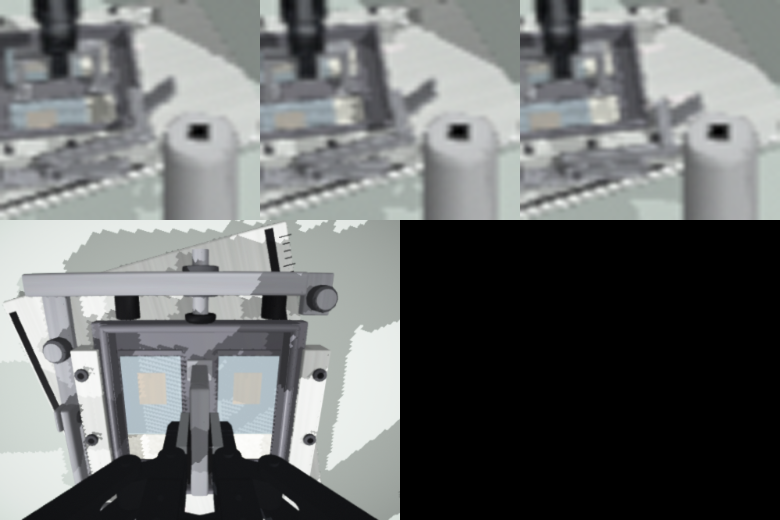

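The last panel shows the hook at (660,115), dropped behind the tray's rear wall. It fell between steps 6 and 7, at x≈22. The tray front is just short of the rubber stops. I'll ease back so the tray rests on the catch, then release.

```bash
python3 -m crank '[[-0.7,0,0,0,0,0],[-1.4,0,0,0,0,0],[-2.2,0,0,0,0,0],[-2.2,0,0,0,0,0]]' >/dev/null; python3 st.py; python3 -m crank '[[-0.6,0,0,0,0,0],[-1.2,0,0,0,0,0],[-1.2,0,0,0,0,0]]' >/dev/null; python3 st.py; python3 -m crank '[[-0.6,0,0,0,0,0],[-1.0,0,0,0,0,0],[-1.0,0,0,0,0,0]]' >/dev/null; python3 st.py
```

```text
x 22.9 y -0.2 z -1.3 F -5.8 0.2 -2.1 t 21.7
x 22.5 y -0.2 z -1.3 F -2.0 -0.4 -4.2 t 22.0
x 22.2 y -0.4 z -1.0 F 2.0 -0.7 -6.0 t 22.3
```

The catch holds: backing off gave a reaction of +2 N and the tray did not follow. Now I'll release and withdraw.

```bash
python3 -m crank '[[0.5,0,0,0,0,0],[0.5,0,0,0,0,0],[0.5,0,0,0,0,0]]' >/dev/null; python3 st.py;  python3 -m crank '[[0,0,0,0,0,0],[0,0,0,0,0,0],[0,0,0,0,0,0],[0,0,0,0,0,0],[0,0,0,0,0,0]]' 0.3; python3 st.py a; python3 -m crank '[[0,0,-3,0,0,0],[0,0,-8,0,0,0],[0,0,-15,0,0,0],[0,0,-25,0,0,0],[0,0,-38,0,0,0]]'; python3 -m crank '[[0,0,-15,0,0,0],[0,0,-32,0,0,0],[0,0,-50,0,0,0],[0,0,-70,0,0,0],[0,0,-90,0,0,0]]'; python3 -m crank '[[0,0,0,0,0,0],[0,0,0,0,0,0],[0,0,0,0,0,0]]'; python3 st.py b
python3 - <<'E'
from h import *
a,b,n=[cv2.imread('pics/s_%s.png'%k)[195:250,200:265].astype(int) for k in('9','a','b')]
S=eyes.calibration('side')
u,v=(np.array([660-520,115])/4).astype(int)
for i,j in((a,b),(b,n)): print(np.abs(i-j)[v-8:v+9,u-5:u+10].mean(),np.abs(i-j)[:,:40].mean())
c,w=snap('w9')
D=lambda p:np.array([617.5,195.8,0])+[p[0]*np.cos(.652)-p[1]*np.sin(.652),p[0]*np.sin(.652)+p[1]*np.cos(.652),p[2]]
t=np.array([D((33+22.3,0,55)),D((-33+22.3,0,55))]);uv=proj(c,t);print('bar exp',uv)
r=bar(w,*uv.mean(0).round().astype(int),12);q=onz(c,r,55)-[617.5,195.8,0]
print(r,[(x[0]*np.cos(.652)+x[1]*np.sin(.652),-x[0]*np.sin(.652)+x[1]*np.cos(.652)) for x in q])
E
```

```text
x 22.1 y -0.4 z -1.0 F 2.0 -0.6 -4.8 t 22.6
clock: 23.1
tcp_pos: [634.8, 208.7, -1.1]
orientation: [2.976, 1.006, 0.0]
wrist_force: [0.6, -0.0, -0.8]
opening: 0.298
grasp_force: 0.0
x 21.6 y -0.2 z -1.1 F 0.5 -0.4 -0.8 t 23.1
clock: 23.65
tcp_pos: [634.5, 208.7, 37.4]
orientation: [-2.976, -1.006, 0.001]
wrist_force: [0.0, -0.4, 0.2]
opening: 0.297
grasp_force: 0.0
clock: 24.15
tcp_pos: [634.9, 208.8, 128.9]
orientation: [2.976, 1.006, 0.002]
wrist_force: [0.8, -0.4, -1.1]
opening: 0.302
grasp_force: 0.0
clock: 24.45
tcp_pos: [633.9, 208.5, 125.3]
orientation: [-2.976, -1.006, 0.003]
wrist_force: [0.5, -0.2, -1.4]
opening: 0.302
grasp_force: 0.0
x 20.7 y 0.2 z 125.3 F 0.2 -0.5 -1.4 t 24.4
5.603921568627451 9.07469696969697
7.081045751633987 17.34969696969697
bar exp [[256.99622754 147.70078371]
 [256.94078651 230.26133241]]
w 10.87699493092679 rms 0.06168439945934014 0.017523265132363484 148.69411764705882 229.0084745762712
[[256.49535984 148.69411765]
 [255.65227751 229.00847458]] [(np.float64(54.567655732650536), np.float64(0.3644914284406724)), (np.float64(-9.611395145389821), np.float64(1.0181971443781888))]
```

Run:
```python
from h import *
f=eyes.get_image('side')
t=cv2.imread('pics/s_9.png')[215:232,230:247]  # hook seen down
for n,k in(('up(6)',cv2.imread('pics/s_6.png')),('9',cv2.imread('pics/s_9.png')),('now',f)):
    r=cv2.matchTemplate(k[207:240,222:255],t,cv2.TM_CCOEFF_NORMED);_,m,_,l=cv2.minMaxLoc(r);print(n,round(m,3),np.array(l)-8)
    same=r[8,8]
if same>.8: print('hook down',same,bot.job_done())
else: print('check',same)
```

```text
up(6) 0.767 [-1 -4]
9 1.0 [0 0]
now 0.961 [0 0]
the job is handed in; nothing more can be done
hook down 0.96054995 None
```

The tray is locked in the dock behind the dropped catch, the gripper is open and clear of it, and I handed the job in at about 24.5 s.

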